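Start the kiln from its push-latch control box

ROBOT

A 6-joint arm with a two-finger parallel gripper is mounted at the origin on the work surface. World frame = base frame: x ahead of the robot, y to its left, z up, the work surface at z = 0. Lengths are in mm, angles in rad, forces in N, time in s.
With the tool pointing down it reaches from about 350 to 725 mm from the base axis. Payload 4.3 kg.
Tool frame: the origin (TCP) lies midway between the tips of the shut fingers; the grasp point (between the pads) lies 19 mm behind it (ctrl.pinch_z is the distance from the TCP to the grasp point, in mm); y points along the fingers, x is the direction in which the jaws open and shut, and the axes are right-handed (so a half turn about y gives the same grasp; the last joint's range is limited). The gripper opens to 85 mm and grips with 20 to 120 N. Pads are 22 mm wide; open, the fingers measure 114 mm over their backs; the gripper's body (76 mm by 85 mm) begins 54 mm behind the grasp point. The pads swing forward as they close: fully open they stand 13 mm farther back than shut.
Start: joints at [-1.253, 0.377, 0.081, 1.274, 0, 1.46], TCP at [238.565, -523.215, 231.329] pointing down, gripper open.
Joint ranges: [-2.72, 2.72], [-0.84, 1.66], [-1.02, 1.22], [-1.77, 2.12], [-1.37, 1.28], [-3.14, 3.14]. Speed limits (rad/s): [2.57, 2.57, 3.14, 3.14, 3.14, 3.14].

INTERFACE

Orientations are given as a rotation vector (axis times angle).
In Python, from workcell import ctrl, get_image, get_calibration gives the robot as it stands.
- The arm moves only by the shell command python3 -m handwheel 'ROWS' [FORCE]. ROWS is JSON, a list of rows, each an object with "dp": the shift along the tool's x, y, z in m, a list of three; "rotation": the turn, a rotation vector about the tool's x, y, z in rad, a list of three; "fingers": the opening, from 0 (shut) to 1 (fully open). A call has 1 to 12 rows; each row is the pose to reach, as a shift and turn from the pose measured when the call began, along the tool's axes at that moment; what a row does not reach only later rows make up. A row lasts 1/12 s, in which the tool goes at most 41.7 mm and 7.16 degrees, less where a joint would pass 70% of its speed; a pose out of reach is approached as far as the arm can. A call with a gripper value outside its range is refused whole. The fingers move at their own pace and stop on an object; FORCE is the grip in N (left out, the last holds). Time passes only in rows, so rows that repeat a pose let the fingers close. It gives the time, the measured TCP pose, the force and the opening at its end, in the units of the state.
- ctrl.state(): the state, without advancing time (a new reading comes with each control period).
- get_image(name): name is "scene" or "top"; returns (picture, depth): 480x640x3 uint8, red, green, blue; 480x640 float32, mm along the optical axis (not along the pixel's ray), 0 where there is no reading.
- get_calibration(name): a dict with "fx", "fy", "cx", "cy" (pixels), "position" and "orientation" of the camera in the world. Camera axes: x right, y down, z forward; pixel columns grow to the right and rows downward; lengths in mm; the calibration is good to about 2 mm. A picture is of the moment at which its call begins. get_calibration takes no time and is no camera call.
- ctrl.job_done(): hands the job in, once; it reports no verdict.
The state is a dict: "time": time; "joints": joint angles; "joint_velocities": joint speeds; "joint_torque": joint torques, N m; "tcp_pos": TCP position; "eef_rot": TCP orientation; "ft_force": force on the tool from outside, world axes, zero at the start; "moment": the same for the moment, N m; "opening": finger opening in mm.
Only numpy, scipy, OpenCV 4.12 (cv2) and the standard library are available. Lean on these libraries where they do the work, as an engineer would, in place of code of your own. Each camera call takes 0.05 s, during which the arm holds its last target.

TASK

Start the kiln firing: press the cream cover of the control box at its dark pad so that it pops open, press the green button inside all the way down once the cover is open (never the red one), then push the cover over and press it fully home so that it latches shut again. Use only the fingertips, grasp and lift nothing, and leave the pottery things around it where they are.

Things in the scene. Friction and masses are not known exactly. Their poses are not given: they have to be found in the camera images.
- control_box: grey control box fixed to the table, 160 x 150 mm and 66 mm to its rim, under a cream cover; origin under its centre, on the table. Its own x axis runs along the cover's hinge and its own +y axis points from the cover's free edge to the hinge; z is up. Inside, a deck 30 mm above the table carries the two buttons
- cover (a joint): cover's hinge angle, rad: 0 latched shut, -0.09 pressed to its stop, 2.15 fully open. Push-push latch: press it to its stop (short of -0.08 may not trip it) and let go, and a spring swings it up to 2.15 in about a second and holds it there; swing it back against that spring (2 to 4 N at the free edge), press it to its stop again and let go, and it stays latched at 0
- cover_pad (a point): centre of the dark pad (50 x 22 mm) on the cover's outer face near the free edge, 109 mm from the hinge line; it moves with the cover. Latched, the cover stands 15 mm proud of the box rim, and it sinks about 9 mm here to its stop (10 N is plenty)
- cover_hinge (a point): middle of the cover's hinge line, 62 mm to the box's +y side of its centre, 76 mm above the table. The cover is a plate 146 mm along the hinge and 124 mm from hinge to free edge; its outer face lies 5 mm beyond the plane through the hinge line. A wire catch hangs to 55 mm under it, 105 mm from the hinge
- green_button_top (a point): centre of the top of the round green start button (26 mm across, 52 mm above the table) on the deck under the cover, 62 mm from the hinge line and 28 mm to one side of the box's middle
- green_button (a joint): how far the green button is pressed, m: 0 up, 0.006 fully down (5 N); it springs back
- red_button_top (a point): the same for the red stop button, 56 mm from the green one; which of the two lies on which side varies
- red_button (a joint): how far the red button is pressed, m: 0 up, 0.006 fully down
- glaze_jar: small grey-green jar with a white cap, 42 mm across and 55 mm tall, beside the box's +x side; origin under its centre; leave alone
- brush: flat brush with a wooden handle, about 0.2 m long, lying in front of the box's -x side, roughly parallel to it; leave alone
- bowl: terracotta bowl, 124 mm across and 55 mm tall; leave alone
- mug: green-grey mug, 76 mm across and 85 mm tall; leave alone
- template_a: blue square template with a round hole, 100 x 100 x 12 mm; leave alone
- template_b: blue template with two holes, 90 x 120 x 12 mm; leave alone
- tile_stamp: turned wooden stamp, 36 mm across and 58 mm tall; leave alone
Things that resemble listed ones, but are neither listed nor needed, are in the scene too. There is more than one size of the control_box; the one meant has the size given above.

How it is judged:
By the outcome, as a careful person would: the job done as asked, in the order asked, and still so for the second after the job is handed in, with the robot touching nothing.
It also fails if it takes over 62 s, if anything falls off the work surface, if the arm or the gripper's body presses on something with over 40 N, if the wrist force passes 120 N, or if a joint passes its speed limit or range.

## Working session

There is one attempt and no reset: what is moved stays moved. The work goes in short steps, Python scripts to look and compute and a shell command to move; the robot and the scene stay as the last step left them, time stands still between calls to the robot, and variables do not carry over. Pictures are saved under pics/ and viewed, and the job is handed in when it is done.

```bash
mkdir -p pics; ls; python3 - <<'E'
from workcell import ctrl,get_image,get_calibration
import cv2
for n in("scene","top"):
    im,d=get_image(n); cv2.imwrite(f"pics/{n}0.png",im[:,:,::-1]); c=get_calibration(n); print(n,c)
print(ctrl.state())
E
```

```text
pics
scene {'fx': 497.4070065350488, 'fy': 497.4070065350488, 'cx': 313.1417869105041, 'cy': 243.3505127452927, 'position': array([1114.39845779, -753.86806335,  816.60446281]), 'orientation': array([-2.15151423, -0.69057535,  0.3402836 ])}
top {'fx': 514.3946500653826, 'fy': 514.3946500653826, 'cx': 319.63515012813406, 'cy': 238.34373927936744, 'position': array([ 415.35639394,   -6.18027438, 1350.17333905]), 'orientation': array([-2.15365563,  2.12529087, -0.11532367])}
{'time': 0.1, 'joints': array([-1.25329165e+00,  3.77995313e-01,  7.98058407e-02,  1.27439734e+00,
       -5.37935572e-06,  1.46049695e+00]), 'joint_velocities': array([ 0.00138085, -0.00093022,  0.00108283, -0.00147868,  0.00134092,
       -0.00049059]), 'joint_torque': array([ 1.22403802e-03, -4.64694965e+01,  2.70582283e+01,  1.19465904e-02,
       -1.84088422e-04, -2.53598369e-07]), 'tcp_pos': array([ 238.37903178, -522.63774137,  230.46921952]), 'eef_rot': array([-1.38058813,  0.88956875, -0.88727974]), 'ft_force': array([ 0.44516352, -0.08697833,  0.34687667]), 'moment': array([-0.01118543,  0.00117621,  0.02700175]), 'opening': 85.22460051675331}
```

View pics/scene0.png

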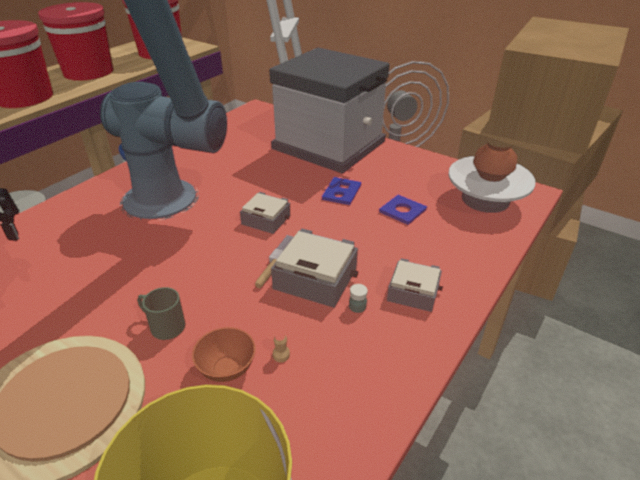

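View pics/top0.png

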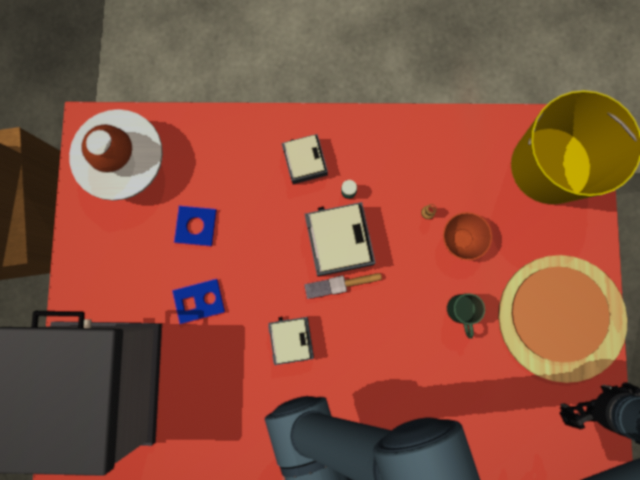

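Three cream-covered boxes are in view. In the top picture they are at (340,238), (305,158) and (291,341); in the scene picture they are at (315,265), (414,285) and (265,212). The middle one is clearly the largest and is flanked by the jar at (349,188) and the brush at (345,285), so it fits the description. I'll measure it and confirm with a crop.

```bash
cat > h.py <<'E'
import numpy as np,cv2
from scipy.spatial.transform import Rotation as R
from workcell import ctrl,get_image,get_calibration
def ray(n,u,v,z):
    c=get_calibration(n);d=R.from_rotvec(c["orientation"]).apply([(u-c["cx"])/c["fx"],(v-c["cy"])/c["fy"],1.])
    p=c["position"];return p+d*(z-p[2])/d[2]
def proj(n,P):
    c=get_calibration(n);q=R.from_rotvec(c["orientation"]).inv().apply(np.asarray(P)-c["position"])
    return c["fx"]*q[...,0]/q[...,2]+c["cx"],c["fy"]*q[...,1]/q[...,2]+c["cy"]
def cloud(n,d):
    c=get_calibration(n);v,u=np.mgrid[:480,:640]
    P=np.stack([(u-c["cx"])/c["fx"]*d,(v-c["cy"])/c["fy"]*d,d],-1)
    return R.from_rotvec(c["orientation"]).apply(P.reshape(-1,3)).reshape(480,640,3)+c["position"]
E
python3 - <<'E'
from h import *
im=cv2.imread("pics/top0.png")
cv2.imwrite("pics/crop_top0.png",cv2.resize(im[180:310,270:420],None,fx=5,fy=4.6,interpolation=cv2.INTER_CUBIC)[:600,:800])
for n,sd in(("top",(330,240)),("scene",(310,252))):
    im=cv2.imread(f"pics/{n}0.png"); hsv=cv2.cvtColor(im,cv2.COLOR_BGR2HSV)
    print(n,hsv[sd[1],sd[0]],)
    m=((hsv[...,2]>130)&(hsv[...,1]<90)&(hsv[...,0]>15)&(hsv[...,0]<45)).astype(np.uint8)
    k,l,st,ce=cv2.connectedComponentsWithStats(m)
    for i in range(1,k):
        if st[i,4]>200:
            c,_=cv2.findContours((l==i).astype(np.uint8),0,2)
            r=cv2.minAreaRect(np.vstack([ray(n,*p[0],81)[:2] for p in c[0]]).astype(np.float32))
            print(ce[i],st[i,4],r)
    # dark pad inside main cover
    i=l[sd[1],sd[0]]; f=cv2.findContours((l==i).astype(np.uint8),0,2)[0]
    h=np.zeros_like(m);cv2.drawContours(h,[cv2.convexHull(np.vstack(f))],-1,1,-1)
    pad=(h>0)&(hsv[...,2]<90)
    k,l2,st,ce=cv2.connectedComponentsWithStats(pad.astype(np.uint8))
    for j in range(1,k):
        if st[j,4]>40:
            print("pad",ce[j],st[j],ray(n,*ce[j],81))
E
```

```text
top [ 28  53 202]
[121.14553082 157.00032268] 3099 ((804.1580200195312, 559.4553833007812), (225.1452178955078, 233.77952575683594), 23.331132888793945)
[ 98.59259259 141.38888889] 270 ((833.196533203125, 606.3433837890625), (55.71207809448242, 59.375308990478516), 59.95840072631836)
[302.53246753 156.34230056] 1078 ((798.3274536132812, 73.9397201538086), (95.73274993896484, 82.74508666992188), 15.638452529907227)
[337.50308754 237.52597167] 2753 ((590.5774536132812, -18.287353515625), (147.2085418701172, 126.17495727539062), 12.27613639831543)
[288.53423567 340.89092357] 1256 ((334.835693359375, 98.47579956054688), (96.49676513671875, 82.09868621826172), 9.844863891601562)
pad [357.85106383 233.20567376] [353 224  11  19 141] [600.52802865 -66.06941544  81.        ]
scene [ 20  38 200]
[282.86006826  22.79522184] 293 ((-782.1661987304688, 1596.9375), (138.09561157226562, 843.6793212890625), 42.85153579711914)
[517.11594203 184.47504026] 621 ((877.3223266601562, 557.665771484375), (223.04225158691406, 82.75508880615234), 88.08092498779297)
[ 26.88963964 198.50225225] 444 ((-183.32369
[... 294 characters left out ...]
3438), (150.15113830566406, 141.07530212402344), 12.532341957092285)
[416.06206206 275.87687688] 999 ((818.8670043945312, 39.969444274902344), (94.1845932006836, 87.80126190185547), 16.128616333007812)
[556.72428474 412.54047457] 17616 ((1164.68359375, -129.50221252441406), (425.3919677734375, 257.2398681640625), 89.92875671386719)
[ 77.37373038 412.67243767] 4332 ((476.8309326171875, -579.017333984375), (230.15213012695312, 295.52581787109375), 62.050697326660156)
[433.23566879 420.99150743] 471 ((1002.950927734375, -263.3462219238281), (17.052814483642578, 100.85456848144531), 0.4254269599914551)
pad [307.         263.96428571] [297 260  20   9  84] [599.56192249 -65.85265666  81.        ]
```

View pics/crop_top0.png

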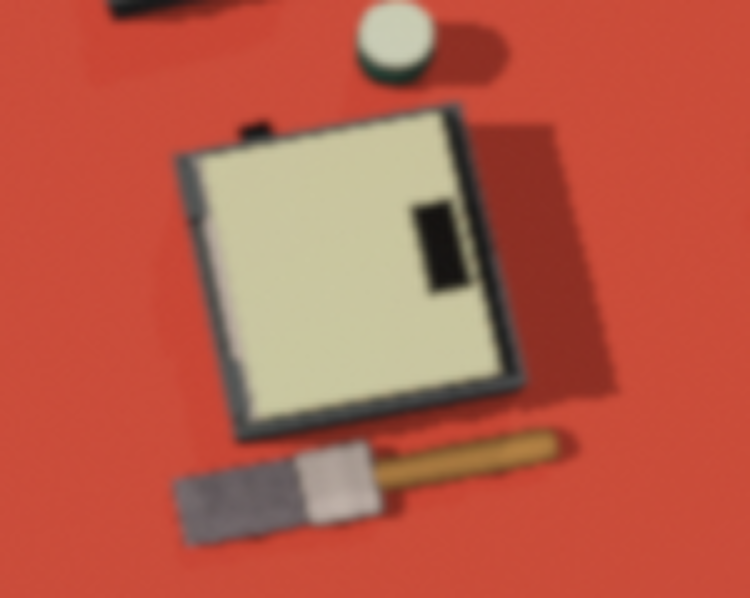

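The crop shows the large box. Its cover measures 147 x 126 mm, matching the 146 x 124 mm given, and the small ones are about 96 x 82 mm. The pad is on the -y side and the hinge on the +y side. Both views put the pad at about (600,-66,81). Next I'll compute the tool axes.

```bash
cat >> h.py <<'E'
a=np.deg2rad(12.3); BX=np.array([np.cos(a),np.sin(a),0]);BY=np.array([-np.sin(a),np.cos(a),0])
PAD=np.array([600.,-66,81]); HINGE=PAD+109*BY; HINGE[2]=76; BOX=HINGE-62*BY; BOX[2]=0
def box(x,y,z): return BOX+x*BX+y*BY+[0,0,z]
def tobox(p): d=np.asarray(p)-BOX; return np.array([d@BX,d@BY,d[2]])
def plan(*targets):
    s=ctrl.state();T=R.from_rotvec(s["eef_rot"]);
    print("t",s["time"],"tcp",s["tcp_pos"].round(1),"box",tobox(s["tcp_pos"]).round(1),"F",s["ft_force"].round(1),"op",round(s["opening"],1))
    print("axes",T.as_matrix().T.round(3).tolist())
    D=np.stack([BX,[0,0,-1],np.cross(BX,[0,0,-1])],1)
    for sg in(1,-1):
        D=np.stack([sg*BX,[0,0,-1],np.cross(sg*BX,[0,0,-1])],1)
        print("rot to jaw||",sg,"BX",(T.inv()*R.from_matrix(D)).as_rotvec().round(3))
    for p in targets: print("to",np.round(p,1),"dp",(T.inv().apply(np.asarray(p)-s["tcp_pos"])/1000).round(4))
E
python3 - <<'E'
from h import *
print(BOX,HINGE); plan(box(0,-47,150),box(0,-47,110))
im,d=get_image("top");P=cloud("top",d)
for n,(u,v) in dict(bucket=(600,100),pot=(105,145),kiln=(60,390),jar=(349,188)).items(): print(n,P[v,u].round())
E
```

```text
[589.98757185 -20.078858     0.        ] [576.7796879   40.49796761  76.        ]
t 0.1 tcp [ 238.4 -522.6  230.5] box [-450.6 -416.1  230.5] F [ 0.4 -0.1  0.3] op 85.2
axes [[0.415, -0.91, -0.002], [-0.001, 0.002, -1.0], [0.91, 0.415, 0.0]]
rot to jaw|| 1 BX [-1.000e-03 -1.358e+00 -1.000e-03]
rot to jaw|| -1 BX [ 1.000e-03  1.784e+00 -1.000e-03]
to [600. -66. 150.] dp [-0.2653  0.081   0.5185]
to [600. -66. 110.] dp [-0.2652  0.121   0.5185]
bucket [ 908. -627.  182.]
pot [823. 586.  82.]
kiln [240. 551. 279.]
jar [722. -44.  53.]
```

```bash
python3 -m handwheel '[{"dp":[-0.265,0.06,0.518],"rotation":[0,-1.358,0],"fingers":0},{"dp":[-0.265,0.06,0.518],"rotation":[0,-1.358,0],"fingers":0},{"dp":[-0.265,0.06,0.518],"rotation":[0,-1.358,0],"fingers":0},{"dp":[-0.265,0.06,0.518],"rotation":[0,-1.358,0],"fingers":0},{"dp":[-0.265,0.06,0.518],"rotation":[0,-1.358,0],"fingers":0},{"dp":[-0.265,0.06,0.518],"rotation":[0,-1.358,0],"fingers":0},{"dp":[-0.265,0.06,0.518],"rotation":[0,-1.358,0],"fingers":0},{"dp":[-0.265,0.06,0.518],"rotation":[0,-1.358,0],"fingers":0},{"dp":[-0.265,0.06,0.518],"rotation":[0,-1.358,0],"fingers":0},{"dp":[-0.265,0.06,0.518],"rotation":[0,-1.358,0],"fingers":0},{"dp":[-0.265,0.06,0.518],"rotation":[0,-1.358,0],"fingers":0},{"dp":[-0.265,0.06,0.518],"rotation":[0,-1.358,0],"fingers":0}]'
python3 -c "
from h import *
plan(box(0,-47,110))"
```

```text
time: 1.15
tcp_pos: [547.8, -131.2, 179.4]
eef_rot: [-1.562, -0.171, 0.172]
ft_force: [0.9, -0.3, 0.9]
opening: -0.3
t 1.15 tcp [ 547.8 -131.2  179.4] box [-64.9 -99.6 179.4] F [ 0.9 -0.3  0.9] op -0.3
axes [[0.976, 0.217, -0.001], [-0.001, 0.002, -1.0], [-0.217, 0.976, 0.002]]
rot to jaw|| 1 BX [-0.002  0.004 -0.001]
rot to jaw|| -1 BX [-1.000e-03 -3.138e+00  3.000e-03]
to [600. -66. 110.] dp [0.0651 0.0695 0.0522]
```

```bash
python3 -m handwheel '[{"dp":[0.065,0.03,0.052],"rotation":[0,0,0],"fingers":0},{"dp":[0.065,0.05,0.052],"rotation":[0,0,0],"fingers":0},{"dp":[0.065,0.075,0.052],"rotation":[0,0,0],"fingers":0},{"dp":[0.065,0.08,0.052],"rotation":[0,0,0],"fingers":0},{"dp":[0.065,0.08,0.052],"rotation":[0,0,0],"fingers":0},{"dp":[0.065,0.08,0.052],"rotation":[0,0,0],"fingers":0}]'
python3 - <<'E'
from h import *
plan(box(0,-47,85),box(0,-47,70))
im,d=get_image("scene");cv2.imwrite("pics/s1.png",cv2.resize(im[150:330,200:440,::-1],None,fx=3,fy=3))
E
```

```text
time: 1.65
tcp_pos: [599.2, -66.7, 99.7]
eef_rot: [-1.562, -0.17, 0.173]
ft_force: [-0.9, -1.2, 0.1]
opening: -0.1
t 1.65 tcp [599.2 -66.7  99.7] box [ -0.9 -47.5  99.7] F [-0.9 -1.2  0.1] op -0.1
axes [[0.976, 0.217, -0.002], [-0.002, 0.001, -1.0], [-0.217, 0.976, 0.002]]
rot to jaw|| 1 BX [-0.002  0.004 -0.002]
rot to jaw|| -1 BX [-3.000e-03 -3.138e+00  3.000e-03]
to [600. -66.  85.] dp [0.0009 0.0147 0.0004]
to [600. -66.  70.] dp [0.001  0.0297 0.0004]
```

View pics/s1.png

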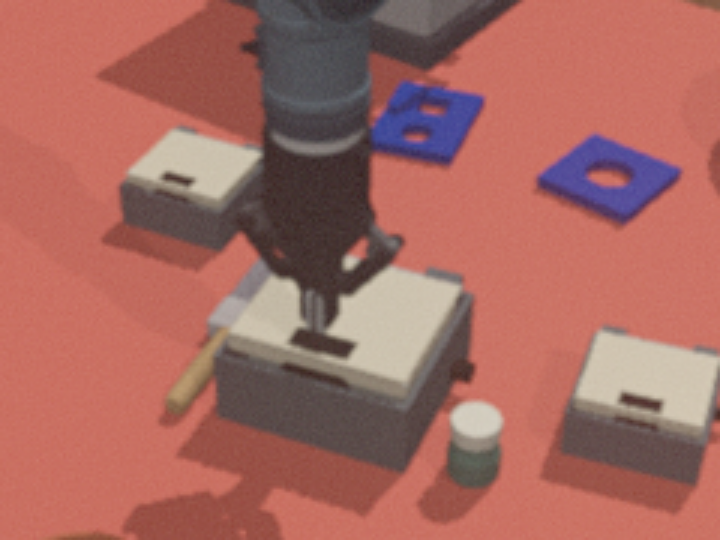

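The shut fingertips hover just over the dark pad (crop (322,340)). Next I press down in small steps and stay in contact.

```bash
python3 -m handwheel '[{"dp":[0.001,0.008,0],"rotation":[0,0,0],"fingers":0},{"dp":[0.001,0.014,0],"rotation":[0,0,0],"fingers":0},{"dp":[0.001,0.019,0],"rotation":[0,0,0],"fingers":0},{"dp":[0.001,0.022,0],"rotation":[0,0,0],"fingers":0},{"dp":[0.001,0.025,0],"rotation":[0,0,0],"fingers":0},{"dp":[0.001,0.027,0],"rotation":[0,0,0],"fingers":0},{"dp":[0.001,0.028,0],"rotation":[0,0,0],"fingers":0},{"dp":[0.001,0.028,0],"rotation":[0,0,0],"fingers":0}]'
```

```text
time: 2.37
tcp_pos: [601.4, -67.9, 73.3]
eef_rot: [-1.565, -0.171, 0.17]
ft_force: [-1.0, -3.8, 3.9]
opening: 0.0
```

```bash
python3 -m handwheel '[{"dp":[0,0.002,0.001],"rotation":[0,0,0],"fingers":0},{"dp":[0,0.004,0.001],"rotation":[0,0,0],"fingers":0},{"dp":[0,0.005,0.001],"rotation":[0,0,0],"fingers":0},{"dp":[0,0.005,0.001],"rotation":[0,0,0],"fingers":0}]'
```

```text
time: 2.7
tcp_pos: [601.6, -67.8, 71.1]
eef_rot: [-1.568, -0.172, 0.168]
ft_force: [-6.5, -3.5, 17.8]
opening: 0.3
```

The force rose to about 18 N at the stop. I'll let go and get clear on the -y side.

```bash
python3 -m handwheel '[{"dp":[0,-0.02,-0.01],"rotation":[0,0,0],"fingers":0},{"dp":[0,-0.035,-0.045],"rotation":[0,0,0],"fingers":0},{"dp":[0,-0.05,-0.085],"rotation":[0,0,0],"fingers":0},{"dp":[0,-0.06,-0.12],"rotation":[0,0,0],"fingers":0},{"dp":[0,-0.07,-0.14],"rotation":[0,0,0],"fingers":0},{"dp":[0,-0.08,-0.14],"rotation":[0,0,0],"fingers":0},{"dp":[0,-0.08,-0.14],"rotation":[0,0,0],"fingers":0},{"dp":[0,-0.08,-0.14],"rotation":[0,0,0],"fingers":0},{"dp":[0,-0.08,-0.14],"rotation":[0,0,0],"fingers":0},{"dp":[0,-0.08,-0.14],"rotation":[0,0,0],"fingers":0},{"dp":[0,-0.08,-0.14],"rotation":[0,0,0],"fingers":0},{"dp":[0,-0.08,-0.14],"rotation":[0,0,0],"fingers":0}]'
python3 - <<'E'
from h import *
for n in("scene","top"):
    im,d=get_image(n);np.save(f"pics/{n}2.npy",d);cv2.imwrite(f"pics/{n}2.png",im[:,:,::-1])
    hsv=cv2.cvtColor(im,cv2.COLOR_RGB2HSV);u,v=proj(n,box(0,0,52));print(u,v)
    u,v=int(u),int(v);cv2.imwrite(f"pics/{n}2c.png",cv2.resize(im[v-80:v+60,u-80:u+80,::-1],None,fx=4,fy=4,interpolation=2))
    w=np.zeros((480,640),bool);w[v-45:v+45,u-45:u+45]=1
    for nm,m in(("green",(hsv[...,0]>40)&(hsv[...,0]<85)&(hsv[...,1]>100)),("red",((hsv[...,0]<4)|(hsv[...,0]>172))&(hsv[...,1]>150))):
        k,l,st,ce=cv2.connectedComponentsWithStats((m&w).astype(np.uint8))
        for i in range(1,k):
            if 25<st[i,4]: print(n,nm,ce[i].round(1),st[i,4],ray(n,*ce[i],52).round(1),tobox(ray(n,*ce[i],52)).round(1))
E
```

```text
time: 3.7
tcp_pos: [631.1, -203.2, 151.0]
eef_rot: [-1.567, -0.172, 0.17]
ft_force: [0.3, -0.1, 0.1]
opening: 0.4
315.2823683685044 261.5046723471906
scene green [304.8 261.5] 44 [569.6 -34.6  52. ] [-23.   -9.9  52. ]
scene red [325.8 266.9] 72 [621.4 -21.5  52. ] [30.4 -8.1 52. ]
339.1814706731117 238.74262965635927
top green [341.5 249.5] 119 [562.6 -26.1  52. ] [-28.1  -0.1  52. ]
top red [360.4 195.9] 83 [701.8 -73.6  52. ] [ 97.8 -76.1  52. ]
top red [366.  245.8] 1142 [572.6 -88.3  52. ] [-31.5 -63.   52. ]
top red [338.5 225.5] 40 [624.2 -17.9  52. ] [33.8 -5.2 52. ]
top red [305.9 241.3] 40 [582.4  64.5  52. ] [10.6 84.3 52. ]
top red [305.7 263.9] 26 [524.7  64.   52. ] [-45.9  96.1  52. ]
```

View pics/scene2c.png

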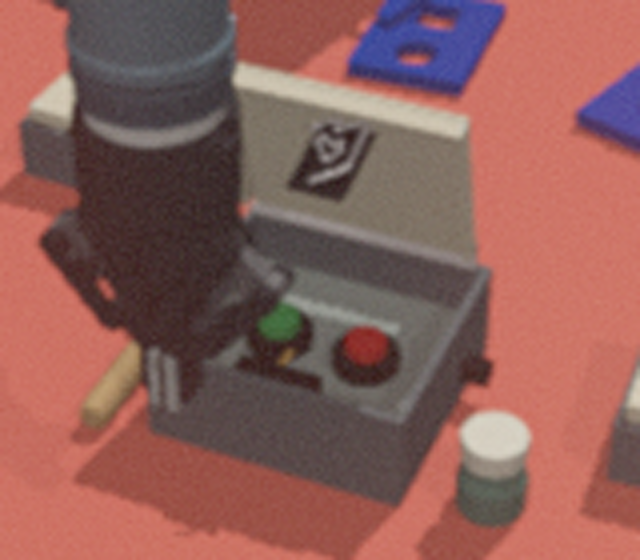

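View pics/top2c.png

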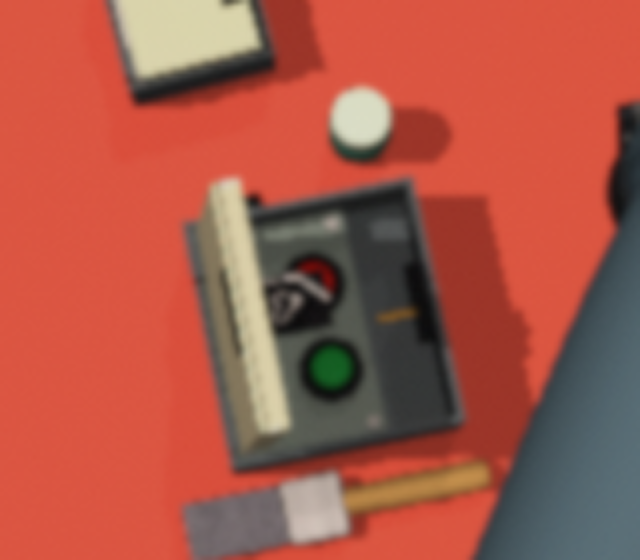

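The cover has swung up. Green is on the box's -x side (top crop (332,370), box (-28,0)) and red is on the +x side. I'll check the cover angle before moving in.

```bash
cat >> h.py <<'E'
def angle(n="scene",save=None):
    im,d=get_image(n);P=cloud(n,d);Q=(P-HINGE);x=Q@BX;y=Q@BY;z=Q[...,2]
    hsv=cv2.cvtColor(im,cv2.COLOR_RGB2HSV)
    m=(d>0)&(abs(x)<68)&(np.hypot(y,z)<132)&(np.hypot(y,z)>40)&(z>8 if n=="scene" else z>0)&(hsv[...,1]<100)&(hsv[...,2]>90)&(y>-130)
    th=np.arctan2(z[m],-y[m]);print(n,"cover pts",m.sum(),"theta pct",np.percentile(th,[5,25,50,75,95]).round(3) if m.any() else None,"zmax",np.percentile(z[m],97).round() if m.any() else None)
    if save: cv2.imwrite(save,im[:,:,::-1])
    return im,d
E
python3 - <<'E'
from h import *
angle("scene","pics/s3.png");angle("top","pics/t3.png")
plan(box(-28,0,130),box(-28,0,60))
im=cv2.imread("pics/t3.png");cv2.imwrite("pics/t3c.png",cv2.resize(im[170:310,260:420],None,fx=4,fy=4,interpolation=2))
E
```

```text
scene cover pts 1515 theta pct [1.387 1.525 1.556 1.573 1.599] zmax 124.0
top cover pts 508 theta pct [1.38  1.603 1.642 1.68  1.712] zmax 127.0
t 3.9 tcp [ 631.4 -204.   151.5] box [   1.3 -188.6  151.5] F [0.5 0.8 0.3] op -0.1
axes [[0.977, 0.215, 0.002], [0.003, -0.003, -1.0], [-0.215, 0.977, -0.004]]
rot to jaw|| 1 BX [0.004 0.002 0.002]
rot to jaw|| -1 BX [ 3.000e-03 -3.139e+00 -6.000e-03]
to [562.6 -26.  130. ] dp [-0.0289  0.0208  0.1887]
to [562.6 -26.   60. ] dp [-0.029   0.0908  0.1889]
```

View pics/t3c.png

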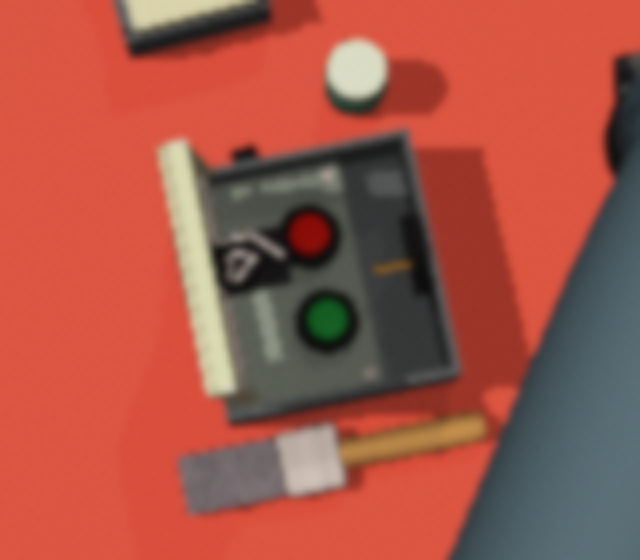

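The cover is still swinging (about 1.6 rad), so I wait while shifting sideways outside its sweep.

```bash
python3 -m handwheel '[{"dp":[-0.029,0.0,0.03],"rotation":[0,0,0],"fingers":0},{"dp":[-0.029,0.0,0.06],"rotation":[0,0,0],"fingers":0},{"dp":[-0.029,0.0,0.06],"rotation":[0,0,0],"fingers":0},{"dp":[-0.029,0,0.06],"rotation":[0,0,0],"fingers":0},{"dp":[-0.029,0,0.06],"rotation":[0,0,0],"fingers":0},{"dp":[-0.029,0,0.06],"rotation":[0,0,0],"fingers":0},{"dp":[-0.029,0,0.06],"rotation":[0,0,0],"fingers":0},{"dp":[-0.029,0,0.06],"rotation":[0,0,0],"fingers":0},{"dp":[-0.029,0,0.06],"rotation":[0,0,0],"fingers":0},{"dp":[-0.029,0,0.06],"rotation":[0,0,0],"fingers":0}]'
python3 - <<'E'
from h import *
angle("scene","pics/s4.png");angle("top","pics/t4.png")
plan(box(-28,0,130),box(-28,0,60))
im=cv2.imread("pics/t4.png");cv2.imwrite("pics/t4c.png",cv2.resize(im[170:310,260:420],None,fx=4,fy=4,interpolation=2))
E
```

```text
time: 4.73
tcp_pos: [590.4, -152.1, 151.2]
eef_rot: [-1.568, -0.172, 0.168]
ft_force: [0.2, -0.2, -0.9]
opening: 0.3
scene cover pts 1848 theta pct [2.056 2.126 2.147 2.167 2.201] zmax 108.0
top cover pts 1116 theta pct [1.962 2.113 2.146 2.163 2.187] zmax 111.0
t 4.8333 tcp [ 590.3 -151.9  151.2] box [ -27.8 -128.9  151.2] F [ 0.1 -0.   0. ] op 0.1
axes [[0.977, 0.215, 0.002], [0.003, -0.003, -1.0], [-0.215, 0.977, -0.004]]
rot to jaw|| 1 BX [0.004 0.002 0.002]
rot to jaw|| -1 BX [ 3.000e-03 -3.139e+00 -6.000e-03]
to [562.6 -26.  130. ] dp [0.     0.0208 0.1289]
to [562.6 -26.   60. ] dp [-1.000e-04  9.080e-02  1.292e-01]
```

View pics/t4c.png

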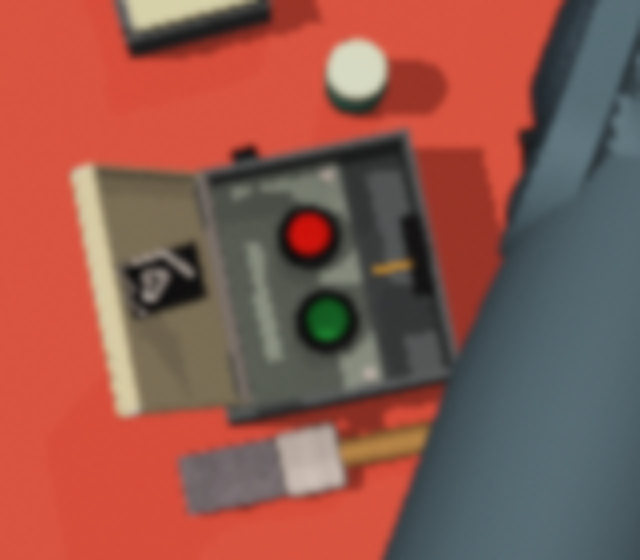

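The cover is fully open at 2.15 rad. Now I go over to the green button (top crop (327,320)).

```bash
python3 -m handwheel '[{"dp":[0,0.005,0.04],"rotation":[0,0,0],"fingers":0},{"dp":[0,0.01,0.08],"rotation":[0,0,0],"fingers":0},{"dp":[0,0.02,0.115],"rotation":[0,0,0],"fingers":0},{"dp":[0,0.045,0.129],"rotation":[0,0,0],"fingers":0},{"dp":[0,0.07,0.129],"rotation":[0,0,0],"fingers":0},{"dp":[0,0.08,0.129],"rotation":[0,0,0],"fingers":0},{"dp":[0,0.085,0.129],"rotation":[0,0,0],"fingers":0},{"dp":[0,0.085,0.129],"rotation":[0,0,0],"fingers":0},{"dp":[0,0.085,0.129],"rotation":[0,0,0],"fingers":0}]'
python3 - <<'E'
from h import *
im,d=get_image("scene");cv2.imwrite("pics/s5.png",cv2.resize(im[180:320,240:400,::-1],None,fx=4,fy=4))
plan(box(-28,0,52),box(-28,0,46))
E
```

```text
time: 5.58
tcp_pos: [563.6, -27.0, 66.5]
eef_rot: [-1.568, -0.172, 0.167]
ft_force: [-0.9, -0.2, 0.3]
opening: 0.0
t 5.6333 tcp [564.1 -27.   67. ] box [-26.8  -1.3  67. ] F [-0.2 -0.1  0.4] op -0.1
axes [[0.977, 0.214, 0.004], [0.005, -0.003, -1.0], [-0.214, 0.977, -0.004]]
rot to jaw|| 1 BX [0.004 0.001 0.004]
rot to jaw|| -1 BX [ 0.007 -3.141 -0.007]
to [562.6 -26.   52. ] dp [-0.0013  0.015   0.0014]
to [562.6 -26.   46. ] dp [-0.0013  0.021   0.0014]
```

View pics/s5.png

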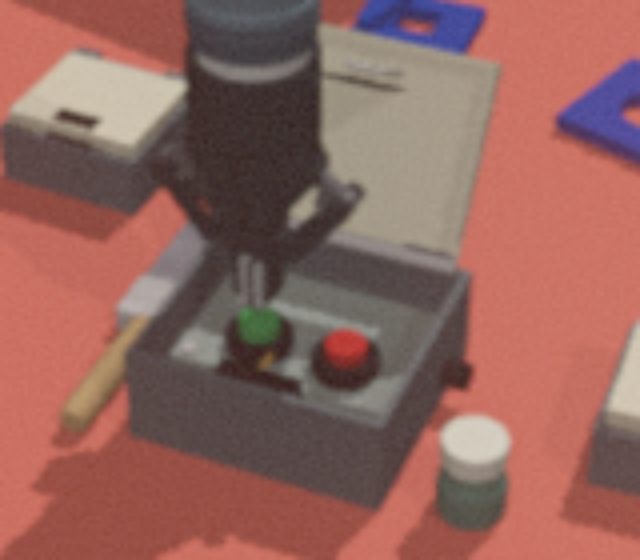

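Fingertips are right over green (258,325), and red at (345,348) is well clear. I press.

```bash
python3 -m handwheel '[{"dp":[-0.001,0.008,0.001],"rotation":[0,0,0],"fingers":0},{"dp":[-0.001,0.014,0.001],"rotation":[0,0,0],"fingers":0},{"dp":[-0.001,0.018,0.001],"rotation":[0,0,0],"fingers":0},{"dp":[-0.001,0.021,0.001],"rotation":[0,0,0],"fingers":0},{"dp":[-0.001,0.024,0.001],"rotation":[0,0,0],"fingers":0},{"dp":[-0.001,0.024,0.001],"rotation":[0,0,0],"fingers":0}]'
```

```text
time: 6.13
tcp_pos: [563.9, -26.8, 45.8]
eef_rot: [-1.57, -0.175, 0.164]
ft_force: [-6.2, -0.1, 19.3]
opening: -0.0
```

Full force at the stop (19 N at z 45.8, against 5 N needed), so green is fully down. Next I go straight up and over the top of the open cover to behind it.

```bash
python3 -m handwheel '[{"dp":[0,-0.03,0],"rotation":[0,0,0],"fingers":0},{"dp":[0,-0.07,0],"rotation":[0,0,0],"fingers":0},{"dp":[0,-0.11,0],"rotation":[0,0,0],"fingers":0},{"dp":[0.01,-0.15,0],"rotation":[0,0,0],"fingers":0},{"dp":[0.02,-0.185,0],"rotation":[0,0,0],"fingers":0},{"dp":[0.028,-0.2,0],"rotation":[0,0,0],"fingers":0},{"dp":[0.028,-0.2,0.0],"rotation":[0,0,0],"fingers":0},{"dp":[0.028,-0.2,0.0],"rotation":[0,0,0],"fingers":0}]'
python3 - <<'E'
from h import *
angle("scene")
im,d=angle("top");cv2.imwrite("pics/t6.png",im[:,:,::-1])
plan(box(0,190,240),box(0,190,150))
E
```

```text
time: 6.8
tcp_pos: [590.5, -19.9, 246.3]
eef_rot: [-1.57, -0.176, 0.163]
ft_force: [-0.4, -0.2, -1.0]
opening: 0.1
scene cover pts 1736 theta pct [2.059 2.127 2.148 2.168 2.201] zmax 108.0
top cover pts 684 theta pct [2.045 2.098 2.139 2.158 2.181] zmax 111.0
t 6.9 tcp [588.4 -19.8 244. ] box [ -1.4   0.6 244. ] F [ 0.   0.4 -0.5] op -0.1
axes [[0.977, 0.214, 0.003], [0.004, -0.004, -1.0], [-0.214, 0.977, -0.005]]
rot to jaw|| 1 BX [0.005 0.001 0.003]
rot to jaw|| -1 BX [ 0.004 -3.141 -0.008]
to [549.5 165.6 240. ] dp [0.0016 0.0031 0.1894]
to [549.5 165.6 150. ] dp [0.0014 0.0931 0.1898]
```

```bash
python3 -m handwheel '[{"dp":[0,0,0.04],"rotation":[0,0,0],"fingers":0},{"dp":[0,0,0.08],"rotation":[0,0,0],"fingers":0},{"dp":[0,0,0.12],"rotation":[0,0,0],"fingers":0},{"dp":[0,0,0.16],"rotation":[0,0,0],"fingers":0},{"dp":[0,0,0.19],"rotation":[0,0,0],"fingers":0},{"dp":[0,0.03,0.195],"rotation":[0,0,0],"fingers":0},{"dp":[0,0.06,0.195],"rotation":[0,0,0],"fingers":0},{"dp":[0,0.087,0.195],"rotation":[0,0,0],"fingers":0},{"dp":[0,0.087,0.195],"rotation":[0,0,0],"fingers":0},{"dp":[0,0.087,0.195],"rotation":[0,0,0],"fingers":0}]'
python3 - <<'E'
from h import *
im,d=get_image("scene");cv2.imwrite("pics/s7.png",cv2.resize(im[120:320,220:420,::-1],None,fx=3,fy=3))
plan()
E
```

```text
time: 7.73
tcp_pos: [543.8, 169.6, 153.2]
eef_rot: [-1.569, -0.166, 0.173]
ft_force: [-0.1, 0.4, -0.3]
opening: -0.2
t 7.7833 tcp [545.8 169.9 155.4] box [ -2.7 195.1 155.4] F [-0.1 -0.6  1.1] op 0.1
axes [[0.977, 0.214, -0.0], [0.001, -0.005, -1.0], [-0.214, 0.977, -0.005]]
rot to jaw|| 1 BX [ 0.005  0.001 -0.   ]
rot to jaw|| -1 BX [-0.    -3.141 -0.008]
```

View pics/s7.png

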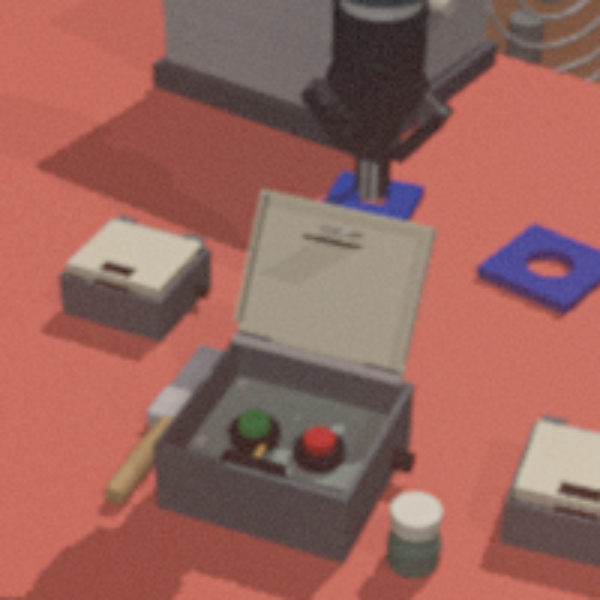

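The tool stands behind the open cover. Next I swing it forward with the fingertips, watching the force.

```bash
python3 -m handwheel '[{"dp":[0.002,0,-0.015],"rotation":[0,0,0],"fingers":0},{"dp":[0.002,0,-0.03],"rotation":[0,0,0],"fingers":0},{"dp":[0.002,0,-0.04],"rotation":[0,0,0],"fingers":0},{"dp":[0.002,0,-0.05],"rotation":[0,0,0],"fingers":0},{"dp":[0.002,-0.002,-0.06],"rotation":[0,0,0],"fingers":0},{"dp":[0.002,-0.005,-0.07],"rotation":[0,0,0],"fingers":0},{"dp":[0.002,-0.008,-0.08],"rotation":[0,0,0],"fingers":0},{"dp":[0.002,-0.011,-0.09],"rotation":[0,0,0],"fingers":0}]'
python3 - <<'E'
from h import *
im,d=angle("scene");cv2.imwrite("pics/s8.png",cv2.resize(im[120:320,220:420,::-1],None,fx=3,fy=3))
plan()
E
```

```text
time: 8.45
tcp_pos: [567.5, 81.7, 167.7]
eef_rot: [-1.569, -0.17, 0.168]
ft_force: [0.6, 2.6, 1.5]
opening: -0.0
scene cover pts 1731 theta pct [1.665 1.749 1.776 1.795 1.827] zmax 123.0
t 8.5 tcp [568.1  79.7 168.1] box [-1.000e-01  1.022e+02  1.681e+02] F [-0.3 -0.2  2. ] op 0.0
axes [[0.977, 0.212, 0.001], [0.003, -0.007, -1.0], [-0.212, 0.977, -0.007]]
rot to jaw|| 1 BX [ 0.007 -0.001  0.001]
rot to jaw|| -1 BX [-2.00e-03  3.14e+00  1.10e-02]
```

View pics/s8.png

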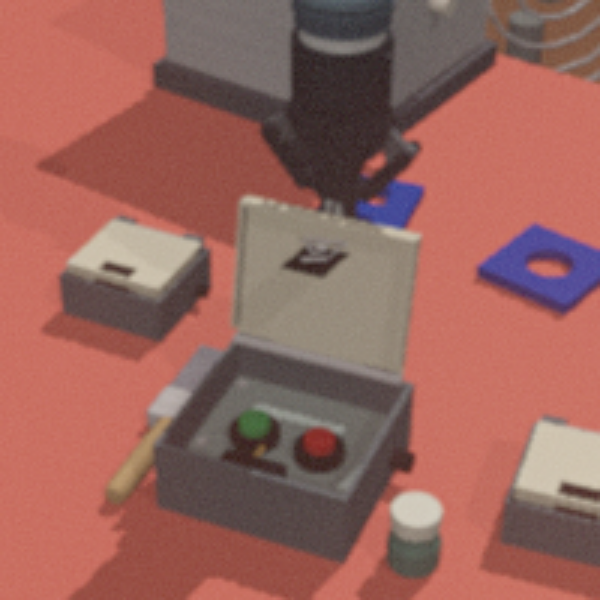

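Working: the cover is at 1.78 rad and the force is small. I continue along the arc.

```bash
python3 -m handwheel '[{"dp":[0,-0.004,-0.012],"rotation":[0,0,0],"fingers":0},{"dp":[0,-0.008,-0.024],"rotation":[0,0,0],"fingers":0},{"dp":[0,-0.008,-0.036],"rotation":[0,0,0],"fingers":0},{"dp":[0,-0.007,-0.047],"rotation":[0,0,0],"fingers":0},{"dp":[0,-0.004,-0.058],"rotation":[0,0,0],"fingers":0},{"dp":[0,0,-0.068],"rotation":[0,0,0],"fingers":0},{"dp":[0,0.004,-0.078],"rotation":[0,0,0],"fingers":0},{"dp":[0,0.01,-0.089],"rotation":[0,0,0],"fingers":0}]'
python3 - <<'E'
from h import *
im,d=angle("scene");cv2.imwrite("pics/s9.png",cv2.resize(im[120:320,220:420,::-1],None,fx=3,fy=3))
plan()
E
```

```text
time: 9.17
tcp_pos: [587.1, -7.9, 158.2]
eef_rot: [-1.57, -0.169, 0.167]
ft_force: [-1.2, 3.2, -0.4]
opening: 0.1
scene cover pts 724 theta pct [0.595 0.815 0.868 0.899 1.026] zmax 107.0
t 9.2167 tcp [587.2 -10.2 156.8] box [ -0.6  10.3 156.8] F [ 2.  -0.3  0.5] op -0.1
axes [[0.978, 0.21, -0.0], [0.002, -0.008, -1.0], [-0.21, 0.978, -0.008]]
rot to jaw|| 1 BX [ 0.008 -0.003 -0.   ]
rot to jaw|| -1 BX [0.    3.139 0.013]
```

View pics/s9.png

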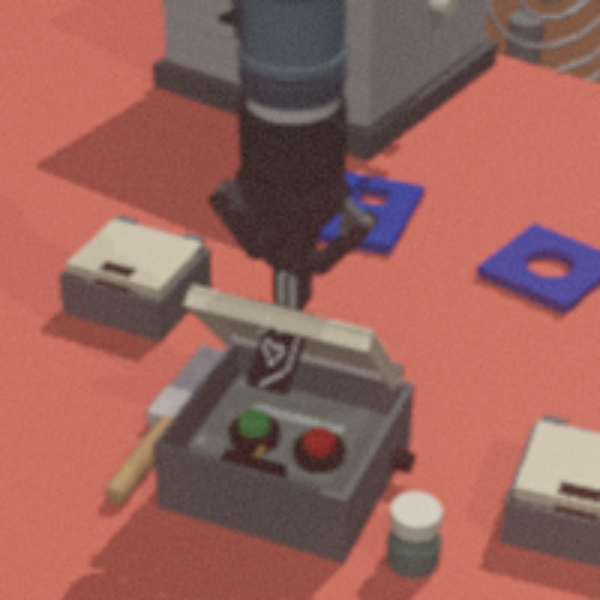

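The cover is at about 0.87 rad, with the fingertips on its outer face. I carry on down.

```bash
python3 -m handwheel '[{"dp":[0,0.009,-0.009],"rotation":[0,0,0],"fingers":0},{"dp":[0,0.018,-0.017],"rotation":[0,0,0],"fingers":0},{"dp":[0,0.027,-0.024],"rotation":[0,0,0],"fingers":0},{"dp":[0,0.035,-0.031],"rotation":[0,0,0],"fingers":0},{"dp":[0,0.043,-0.038],"rotation":[0,0,0],"fingers":0},{"dp":[0,0.05,-0.044],"rotation":[0,0,0],"fingers":0},{"dp":[0,0.056,-0.05],"rotation":[0,0,0],"fingers":0},{"dp":[0,0.062,-0.056],"rotation":[0,0,0],"fingers":0},{"dp":[0,0.065,-0.057],"rotation":[0,0,0],"fingers":0}]'
python3 - <<'E'
from h import *
im,d=angle("scene");cv2.imwrite("pics/s10.png",cv2.resize(im[120:320,220:420,::-1],None,fx=3,fy=3))
plan(box(0,-47,71))
E
```

```text
time: 9.97
tcp_pos: [599.2, -67.5, 91.4]
eef_rot: [-1.573, -0.166, 0.166]
ft_force: [-0.7, 1.4, 2.5]
opening: 0.1
scene cover pts 1040 theta pct [0.086 0.121 0.136 0.157 0.322] zmax 47.0
t 10.0167 tcp [599.1 -67.4  91.2] box [ -1.1 -48.2  91.2] F [-0.3 -0.7  1.7] op -0.1
axes [[0.978, 0.209, -0.001], [0.001, -0.009, -1.0], [-0.209, 0.978, -0.009]]
rot to jaw|| 1 BX [ 0.009 -0.004 -0.001]
rot to jaw|| -1 BX [2.000e-03 3.138e+00 1.400e-02]
to [600. -66.  71.] dp [0.0012 0.0202 0.0014]
```

View pics/s10.png

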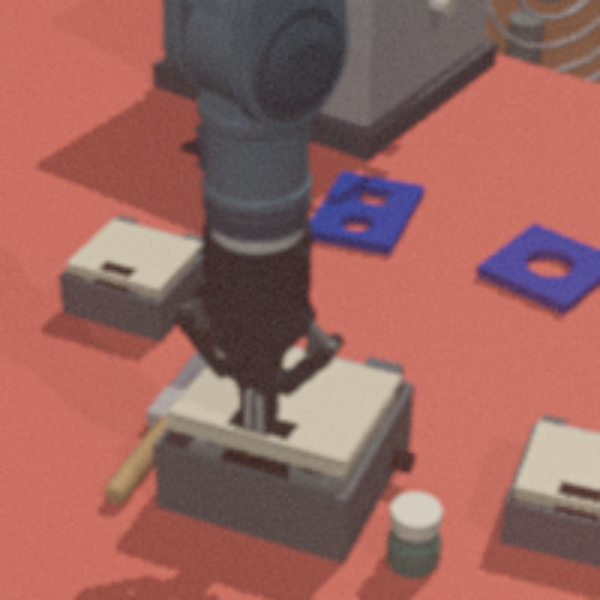

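The cover is almost down, with the fingertips on the pad (265,422). Now I press it home to its stop.

```bash
python3 -m handwheel '[{"dp":[0.001,0.006,0.001],"rotation":[0,0,0],"fingers":0},{"dp":[0.001,0.011,0.001],"rotation":[0,0,0],"fingers":0},{"dp":[0.001,0.015,0.001],"rotation":[0,0,0],"fingers":0},{"dp":[0.001,0.018,0.001],"rotation":[0,0,0],"fingers":0},{"dp":[0.001,0.021,0.001],"rotation":[0,0,0],"fingers":0},{"dp":[0.001,0.023,0.001],"rotation":[0,0,0],"fingers":0},{"dp":[0.001,0.0245,0.001],"rotation":[0,0,0],"fingers":0},{"dp":[0.001,0.0245,0.001],"rotation":[0,0,0],"fingers":0}]'
```

```text
time: 10.68
tcp_pos: [600.9, -67.2, 71.1]
eef_rot: [-1.576, -0.168, 0.163]
ft_force: [-9.2, -2.3, 27.3]
opening: -0.2
```

At the stop, 27 N. I let go, going straight up and then away.

```bash
python3 -m handwheel '[{"dp":[0,-0.01,0],"rotation":[0,0,0],"fingers":0},{"dp":[0,-0.03,0],"rotation":[0,0,0],"fingers":0},{"dp":[0,-0.06,-0.02],"rotation":[0,0,0],"fingers":0},{"dp":[0,-0.09,-0.05],"rotation":[0,0,0],"fingers":0},{"dp":[0,-0.12,-0.09],"rotation":[0,0,0],"fingers":0},{"dp":[0,-0.13,-0.13],"rotation":[0,0,0],"fingers":0},{"dp":[0,-0.13,-0.16],"rotation":[0,0,0],"fingers":0},{"dp":[0,-0.13,-0.16],"rotation":[0,0,0],"fingers":0},{"dp":[0,-0.13,-0.16],"rotation":[0,0,0],"fingers":0},{"dp":[0,-0.13,-0.16],"rotation":[0,0,0],"fingers":0},{"dp":[0,-0.13,-0.16],"rotation":[0,0,0],"fingers":0},{"dp":[0,-0.13,-0.16],"rotation":[0,0,0],"fingers":0}]'
python3 - <<'E'
from h import *
for n in("scene","top"):
    im,d=get_image(n);cv2.imwrite(f"pics/{n}11.png",im[:,:,::-1]);P=cloud(n,d);Q=P-HINGE;x=Q@BX;y=Q@BY
    for lo in(-120,-90,-60,-30):
        m=(abs(x)<60)&(y>lo)&(y<lo+20)&(d>0)&(Q[...,2]>-10);print(n,lo,m.sum(),np.median(P[m][:,2]).round(1) if m.any() else None)
plan()
E
```

```text
time: 11.68
tcp_pos: [633.4, -220.4, 202.3]
eef_rot: [-1.575, -0.169, 0.166]
ft_force: [-0.0, -0.1, 0.4]
opening: 0.3
scene -120 309 78.4
scene -90 282 78.6
scene -60 265 79.4
scene -30 246 79.9
top -120 379 79.2
top -90 382 79.5
top -60 382 80.1
top -30 385 80.1
t 11.7833 tcp [ 633.6 -220.7  202.8] box [-1.000e-01 -2.053e+02  2.028e+02] F [0.3 0.3 0.7] op 0.0
axes [[0.977, 0.211, 0.001], [0.004, -0.011, -1.0], [-0.211, 0.977, -0.011]]
rot to jaw|| 1 BX [ 0.011 -0.002  0.001]
rot to jaw|| -1 BX [-2.00e-03  3.14e+00  1.80e-02]
```

View pics/scene11.png

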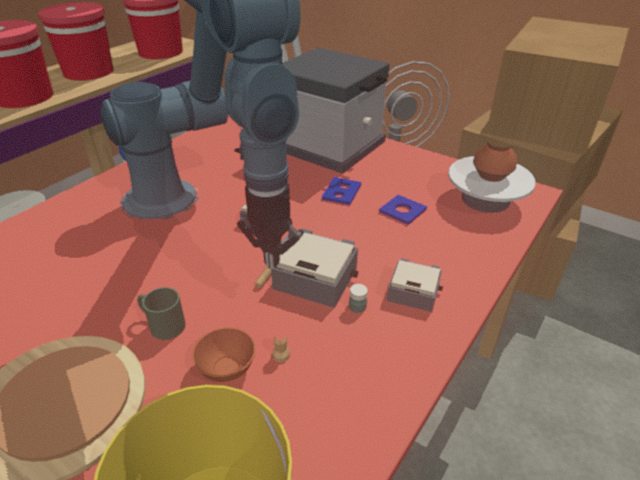

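View pics/top11.png

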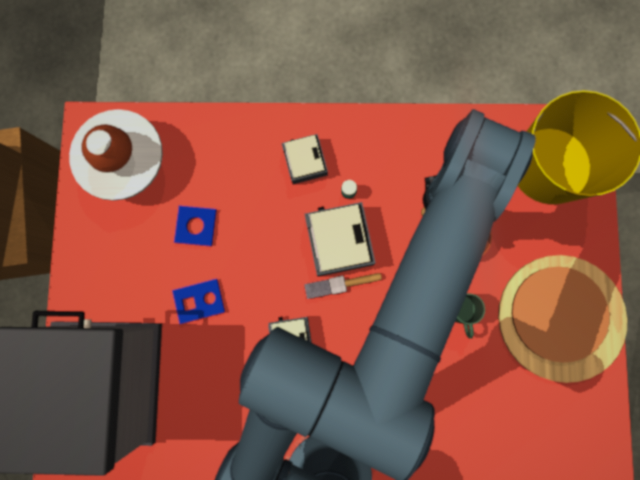

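Both pictures show the cover flat and shut with the robot well clear: scene (315,258), top (338,238). The cover plane reads 78–80 mm with no arc after a second, and the jar, brush and the rest look unmoved. Handing in.

```bash
python3 -c "
from h import *
ctrl.job_done()"
```

```text
the job is handed in; nothing more can be done
```

The kiln firing sequence is done in the order asked, and the job was handed in at about 12 s. No verdict came back.

- **Opening:** I pressed the pad of the large box to its stop at about 18 N. The cover swung up, and I measured it at 2.15 rad before going in.
- **Green button:** I pressed it to its stop, about 19 N with the fingertips at z 45.8 mm. Only 5 N is needed. The fingertips never came near red.
- **Closing:** I swung the cover over with the shut fingertips and pressed it home at about 27 N, then backed off.

**Last checks:** about a second after letting go, both cameras showed the cover lying flat at 78–80 mm. That is 1–2 mm below the 81 mm expected for the latched cover, within the calibration error. The wrist force was near zero, with the robot well clear. By eye, the jar, brush, stamp and both templates were where they started. In the last top view the arm hid the bowl and stamp and partly covered the mug, but the scene view showed them unmoved. The joint values and whether the latch caught are not reported, so I inferred them from the forces and pictures.

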